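# Index the sampling carousel by one notch

### The job

Bring the red-capped vial under the sampling needle: press the yellow index plunger down with the fingertips, turn the carousel by one notch in the direction that takes the red-capped vial to the needle, and let the plunger spring all the way up into that notch. Do not lift or tip any vial, and leave the things on the bench beside the carousel where they are.

Things in the scene. Friction and masses are not known exactly. Their poses are not given: they have to be found in the camera images.
- base: The fixed grey and steel base of a sampling carousel, about 270 mm across, screwed to the bench. Origin on the vertical turning axis of the carousel, at bench height; x points horizontally from the axis to the needle post (which stands 175 mm out, 14 mm thick; its bracket is 168 mm high), z up. The steel index plate (20 to 26 mm above the bench, 292 mm across) has 12 notches in its rim, one every 30 degrees.
- carousel (a joint): Turn of the carousel on the base in rad, 0 at the start, positive anticlockwise seen from above; one notch is 0.5236 rad; stops at -2 and +2. The aluminium disc is 236 mm across, its top 46 mm above the bench, with 12 pockets (16 mm high rims) on an 85 mm radius. When unlatched about 1 N at the plunger turns it, and it stays where it is left. With the plunger up in a notch it is locked, with about half a degree of play.
- plunger (a joint): How far the index plunger is pressed down, in m: 0 fully out (up), 0.010 at its stop. Spring: 4 N to start, 8 N fully down. From about 7 mm down its collar is below the index plate and the carousel is free. Let go between notches it stays about 6 mm down, riding under the plate (it drags only slightly), and snaps up to 0 by itself when the next notch comes over it (it fits within about 1.5 mm of arc either side of the notch centre).
- plunger_top (a point): Centre of the flat top of the yellow plunger button: 36 mm across, 14 mm thick, its top 74 mm above the bench when out (64 mm when fully down), 150 mm from the carousel's axis, opposite the needle at the start (on base -x). It turns with the carousel. It stands on a dark square housing, 44 by 44 mm and from 34 to 58 mm above the bench, centred on the plunger axis at the end of an arm of the carousel: the housing's sides can be pushed too.
- needle_tip (a point): Tip of the fixed sampling needle, 118 mm above the bench, 85 mm from the carousel's axis on base +x, straight above one pocket station (14 mm above a vial's cap).
- vial_red: The vial to be sampled: clear glass with a red cap, 27 mm across, 58 mm tall, standing upright and loose in a pocket of the carousel; origin at the centre of its underside. At the start it stands in the pocket next to the needle station, on one side or the other.
- vial_blue: Clear vial with a blue cap, 27 mm across, 58 mm tall, standing upright and loose in a pocket of the carousel; origin at the centre of its underside; on the other side of the needle station from the red one.
- vial_white: Clear vial with a white cap, 27 mm across, 58 mm tall, standing upright and loose in a pocket of the carousel; origin at the centre of its underside; under the needle at the start.
- vial_amber: Amber vial with a white cap, 27 mm across, 58 mm tall, standing upright and loose in a pocket of the carousel; origin at the centre of its underside.
- vial_black: Clear vial with a black cap, 27 mm across, 58 mm tall, standing upright and loose in a pocket of the carousel; origin at the centre of its underside.
- bottle: Glass reagent bottle with a blue cap, 80 mm across, 150 mm tall, loose on the bench beside the carousel; origin at the centre of its underside.
- beaker: Glass beaker, 70 mm across, 85 mm tall, loose on the bench; origin at the centre of its underside.
- spanner: Steel spanner 150 mm long, lying flat on the bench; origin under its middle.
- tip_box: Blue box with a white lid, 87 by 122 by 59 mm, on the bench; origin at the centre of its underside.
Not all that is in view belongs to the job. What is shaped like the vial_amber but purple is not meant.

How it is judged:
On the way:
1. the index plunger is pressed down far enough to free the carousel (value of joint plunger above 0.0062 m), for 0.05 s.
At the end, for the whole second after the job is handed in: the red-capped vial stands in its pocket within 6 mm of straight below the needle, the plunger is up in the notch (within 2 mm), the carousel is still, and all five vials stand upright in their pockets (horizontal distance between vial_red and needle_tip below 0.006 m and value of joint plunger below 0.002 m and velocity of joint carousel between -0.03 and 0.03 rad/s and z of each of vial_red, vial_blue, vial_white, vial_amber, vial_black in the frame of base below 0.052 m and angle between each of vial_red, vial_blue, vial_white, vial_amber, vial_black's own z axis and vertical below 0.2 rad); the robot touches nothing.
It fails at once if a vial is lifted or levered out of its pocket (z of any of vial_red, vial_blue, vial_white, vial_amber, vial_black in the frame of base above 0.058 m).
It fails at once if a vial is tipped (angle between any of vial_red, vial_blue, vial_white, vial_amber, vial_black's own z axis and vertical above 0.35 rad).
It fails at once if something on the bench beside the carousel is shifted by more than 3 cm (distance of any of bottle, beaker, spanner, tip_box from where it was at the start of the episode above 0.03 m).
It also fails if it takes over 48 s, if anything falls off the work surface, if the arm or the gripper's body presses on something with over 40 N, if the wrist force passes 120 N, or if a joint passes its speed limit or range.

### The arm

A 6-joint arm with a two-finger parallel gripper is mounted at the origin on the work surface. World frame = base frame: x ahead of the robot, y to its left, z up, the work surface at z = 0. Lengths are in m, angles in rad, forces in N, time in s.
With the tool pointing down it reaches from about 0.275 to 0.875 m from the base axis. Payload 12.5 kg.
Tool frame: the origin (TCP) lies midway between the tips of the shut fingers; the grasp point (between the pads) lies 19 mm behind it; z points along the fingers, x is the direction in which the jaws open and shut, and the axes are right-handed (so a half turn about z gives the same grasp; the last joint's range is limited). The gripper opens to 85 mm and grips with 20 to 120 N. Pads are 22 mm wide; open, the fingers measure 114 mm over their backs; the gripper's body (76 mm by 85 mm) begins 54 mm behind the grasp point. The pads swing forward as they close: fully open they stand 13 mm farther back than shut.
Start: joints at [-1.222, 0.351, 1.652, -0, 1.139, -0.085], TCP at [0.231, -0.499, 0.231] pointing down, gripper open.
Joint ranges: [-2.75, 2.75], [-0.79, 2.1], [0.01, 2.65], [-1.57, 4.71], [0.07, 3.14], [-2.87, 2.87]. Speed limits (rad/s): [2.22, 2.22, 2.79, 3.14, 3.14, 3.14].

### API

Orientations are given as [roll, pitch, yaw] about the fixed x, y, z axes, in that order (R = Rz(yaw) Ry(pitch) Rx(roll)).
In Python, from station import ctrl gives the robot as it stands.
- The arm moves only by the shell command python3 -m inch 'ROWS'. ROWS is JSON, a list of rows, each a list of 3 entries, a list of its own where there are three numbers: the turn, a rotation vector about the tool's x, y, z in degrees, then the shift along the tool's x, y, z in m, then the finger opening in m, from 0 to 0.0854. A call has exactly 10 rows; each row shifts and turns the pose as measured when the row begins, along the tool's axes as they then stand; what a row does not reach is not made up. A row lasts 1/12 s, in which the tool goes at most 41.7 mm and 7.16 degrees, less where a joint would pass 70% of its speed; a pose out of reach is approached as far as the arm can. A call is refused whole if a number of a shift passes 0.0417 or a number of a turn 7.16, either way. A call with a gripper value outside its range is refused whole. The fingers move at their own pace and stop on an object; the grip force is fixed at half the most. Time passes only in rows, so rows that do not move let the fingers close, or fill a call up. It gives the time, the measured TCP pose, the force and the opening at its end, in the units of the state.
- ctrl.state(): the state, without advancing time (a new reading comes with each control period).
- ctrl.capture(name): name is "side" or "top"; returns (picture, depth): 420x560x3 uint8, red, green, blue; 420x560 float32, m along the optical axis (not along the pixel's ray), 0 where there is no reading.
- ctrl.calibration(name): a dict with "vfov" (degrees; the focal length in pixels is half the picture's height over the tangent of half this angle, whatever the lens; pixels are square), "cx", "cy" (the principal point, pixels), "rvec" (rotation vector, rad) and "tvec" (3), from world to camera coordinates, as OpenCV has them. Camera axes: x right, y down, z forward; pixel columns grow to the right and rows downward; lengths in m; the calibration is good to about 2 mm. A picture is of the moment at which its call begins. calibration takes no time and is no camera call.
- ctrl.sign_off(): hands the job in, once; it reports no verdict.
Trained networks look in the newest picture that a camera, given by its name, has taken for a name from the list of things; names that differ only in an ending like _2 or _b are one class to them, and where a whole thing is asked for, a point or a joint stands for the part that bears it (a point fixed in the world has none). Each returns a list of dicts, best first, with "confidence" (0 to 1); they miss things now and then, are a little off and sometimes report something else, mostly with a low value. They report only what shows in the picture. A call takes as long as a camera call. They do not tell look-alikes from the thing itself.
- ctrl.trace(camera, thing): "mask" (420x560 bool, what is visible of it) and "extent" ([left, top, right, bottom] in pixels, round what is visible of it).
- ctrl.spot_point(camera, thing): "at" ([column, row] in pixels: a listed point, or the origin of a listed thing).
The state is a dict: "time": time; "joint_pos": joint angles; "joint_vel": joint speeds; "joint_efforts": joint torques, N m; "tool_pos": TCP position; "tool_rot": TCP orientation; "wrist_force": force on the tool from outside, world axes, zero at the start; "ft_torque": the same for the moment, N m; "gripper_width": finger opening in m.
Only numpy, scipy, OpenCV 4.12 (cv2) and the standard library are available. Lean on these libraries where they do the work, as an engineer would, in place of code of your own. Each camera call takes 0.05 s, during which the arm holds its last target.

## Working session

There is one attempt and no reset: what is moved stays moved. The work goes in short steps, Python scripts to look and compute and a shell command to move; the robot and the scene stay as the last step left them, time stands still between calls to the robot, and variables do not carry over. Pictures are saved under pics/ and viewed, and the job is handed in when it is done.

```bash
mkdir -p pics; ls; cat > h.py <<'E'
import numpy as np, cv2
from station import ctrl
def cal(n):
    c=ctrl.calibration(n); f=210/np.tan(np.radians(c['vfov']/2))
    R=cv2.Rodrigues(np.array(c['rvec'],float))[0]; t=np.array(c['tvec'],float).ravel()
    return f,c['cx'],c['cy'],R,t,c
def ray_z(n,u,v,z):
    f,cx,cy,R,t,c=cal(n)
    d=R.T@np.array([(u-cx)/f,(v-cy)/f,1]); o=-R.T@t
    return o+d*(z-o[2])/d[2]
def px(n,p):
    f,cx,cy,R,t,c=cal(n); q=R@np.array(p)+t
    return q[:2]/q[2]*f+[cx,cy]
def deproj(n,u,v,d):
    f,cx,cy,R,t,c=cal(n)
    return R.T@(np.array([(u-cx)/f,(v-cy)/f,1])*d-t)
E
python3 - <<'E'
from h import *
for n in('side','top'):
    im,d=ctrl.capture(n); cv2.imwrite(f'pics/{n}0.png',im[:,:,::-1]); np.save(f'pics/{n}0.npy',d)
    print(n,ctrl.calibration(n), 'cam at',-cal(n)[3].T@cal(n)[4])
    for th in('plunger_top','needle_tip','vial_red','vial_blue','vial_white','base','bottle','tip_box','beaker','spanner'):
        print(th,[(np.round(r['at'],1).tolist(),round(r['confidence'],2)) for r in ctrl.spot_point(n,th)[:3]])
print(ctrl.state())
E
```

```text
pics
side {'vfov': 45.91793396516973, 'cx': 278.77033867837514, 'cy': 206.75756712193981, 'rvec': array([ 0.93929944, -2.32727887,  1.23351516]), 'tvec': array([0.45763271, 0.29373945, 0.66937168])} cam at [0.06498448 0.5990157  0.61703016]
plunger_top []
needle_tip [([225.1, 191.1], 0.64), ([289.2, 218.1], 0.28)]
vial_red [([245.2, 215.9], 0.66)]
vial_blue [([218.4, 237.4], 0.54)]
vial_white [([228.0, 223.3], 0.71), ([243.4, 213.1], 0.47)]
base [([373.1, 219.4], 0.52)]
bottle [([139.5, 326.6], 0.87)]
tip_box [([373.5, 221.6], 0.79)]
beaker [([314.1, 198.5], 0.7)]
spanner []
top {'vfov': 44.97294169199009, 'cx': 282.7771264811279, 'cy': 207.29828393864247, 'rvec': array([ 2.15790467, -2.16182048,  0.10529971]), 'tvec': array([0.04683783, 0.63333202, 1.01623788])} cam at [0.51905677 0.03362233 1.07957967]
plunger_top [([258.3, 305.2], 0.63), ([155.9, 296.9], 0.15)]
needle_tip [([248.7, 181.5], 0.82), ([250.9, 187.6], 0.49)]
vial_red [([280.4, 196.6], 0.55)]
vial_blue [([231.1, 196.4], 0.57)]
vial_white [([252.9, 187.6], 0.48)]
base [([255.2, 231.0], 0.69), ([381.3, 267.1], 0.66)]
bott
[... 178 characters left out ...]
me': 1.1, 'joint_pos': array([-1.22161141e+00,  3.50689903e-01,  1.65181337e+00, -2.96498055e-05,
        1.13910739e+00, -8.46075102e-02]), 'joint_vel': array([ 7.91706143e-04, -5.17661745e-04,  1.57409193e-05,  2.76785414e-04,
       -5.78965201e-04, -9.61374900e-04]), 'joint_efforts': array([-9.43057858e-04, -5.06025159e+01, -2.91651499e+01, -2.33677174e-04,
        5.79234638e-04, -2.87973899e-05]), 'tool_pos': array([ 0.23117834, -0.49903046,  0.23129   ]), 'tool_rot': array([ 3.14156734e+00,  2.02250906e-05, -1.13699149e+00]), 'wrist_force': array([-0.24386232, -0.70729358,  0.40038216]), 'ft_torque': array([-0.04128951, -0.0435677 ,  0.00285495]), 'gripper_width': 0.08542856998910385}
```

View pics/top0.png

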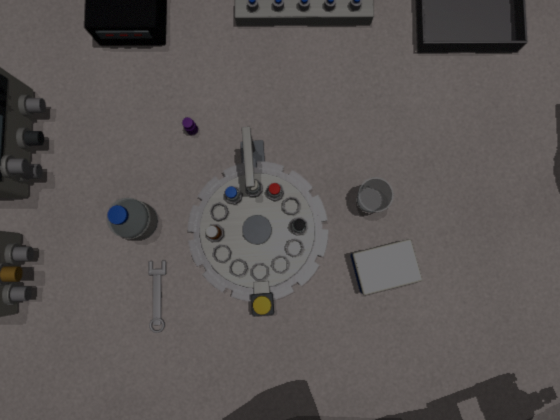

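View pics/side0.png

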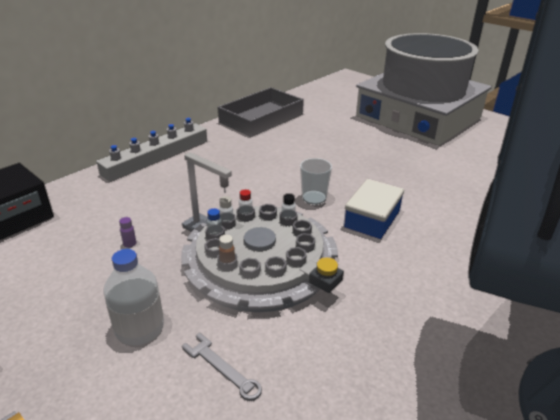

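The top view shows the red cap at (275,190), right of the needle station at (252,187). The blue cap is at (232,193), the yellow plunger at (262,305), and a purple look-alike at (189,126). Red has to go left at the top of the wheel, which is anticlockwise (+), so the plunger moves right in the image, towards −y.

```bash
python3 - <<'E'
from h import *
im=cv2.imread('pics/top0.png'); d=np.load('pics/top0.npy')
hsv=cv2.cvtColor(im,cv2.COLOR_BGR2HSV)
def blob(lo,hi,box,z,n='top',img=None):
    h=hsv if img is None else cv2.cvtColor(img,cv2.COLOR_BGR2HSV)
    m=cv2.inRange(h,lo,hi); k=np.zeros_like(m); x0,y0,x1,y1=box; k[y0:y1,x0:x1]=m[y0:y1,x0:x1]
    v,u=np.nonzero(k); c=(u.mean(),v.mean()); print(n,c,len(u),np.ptp(u),np.ptp(v),ray_z(n,*c,z).round(4)); return ray_z(n,*c,z)
p=blob((18,120,80),(35,255,255),(240,285,285,325),.074)
r=blob((0,120,60),(8,255,255),(260,175,290,205),.104)
print('depth plunger',deproj('top',262,305,d[305,262]))
# side
ims=cv2.imread('pics/side0.png')
blob((18,120,80),(35,255,255),(305,250,350,285),.074,'side',ims)
blob((0,120,60),(8,255,255),(230,180,260,205),.104,'side',ims)
# axis: hub disc + index plate via trace
for b in ctrl.trace('top','base')[:2]: print(b['extent'],b['confidence'])
# height map in world, fit plate top z~0.026 & disc 0.046
f,cx,cy,R,t,c=cal('top')
V,U=np.mgrid[:420,:560]; P=np.stack([(U-cx)/f*d,(V-cy)/f*d,d],-1)-t; W=P@R
sel=(W[...,2]>.036)&(W[...,2]<.052)&(np.hypot(W[...,0]-.46,W[...,1]-.06)<.2)&(d>0)
m=sel.astype(np.uint8); n,l,s,ce=cv2.connectedComponentsWithStats(m); k=1+s[1:,4].argmax()
pts=W[l==k][:,:2].astype(np.float32); (c0,rr)=cv2.minEnclosingCircle(pts); print('disc',c0,rr,len(pts))
g=m*0; g[l==k]=255
cv2.imwrite('pics/disc.png',g)
# pockets/vials colours
cv2.imwrite('pics/crop.png',cv2.resize(im[150:330,180:380],None,fx=3.3,fy=3.3,interpolation=cv2.INTER_CUBIC))
E
```

```text
top (np.float64(261.55335968379444), np.float64(304.94071146245057)) 253 17 17 [0.4373 0.0869 0.074 ]
top (np.float64(274.01960784313724), np.float64(188.2843137254902)) 102 10 10 [0.663  0.0619 0.104 ]
depth plunger [0.43715236 0.08608686 0.07350553]
side (np.float64(326.8263888888889), np.float64(265.68055555555554)) 288 20 16 [0.4367 0.0913 0.074 ]
side (np.float64(244.88095238095238), np.float64(194.26190476190476)) 84 9 9 [0.6588 0.0682 0.104 ]
[186.6, 126.6, 325.7, 315.9] 0.67
[351.3, 238.2, 421.6, 297.3] 0.45
disc (0.5758100152015686, 0.09492950886487961) 0.12041530758142471 5478
```

View pics/crop.png

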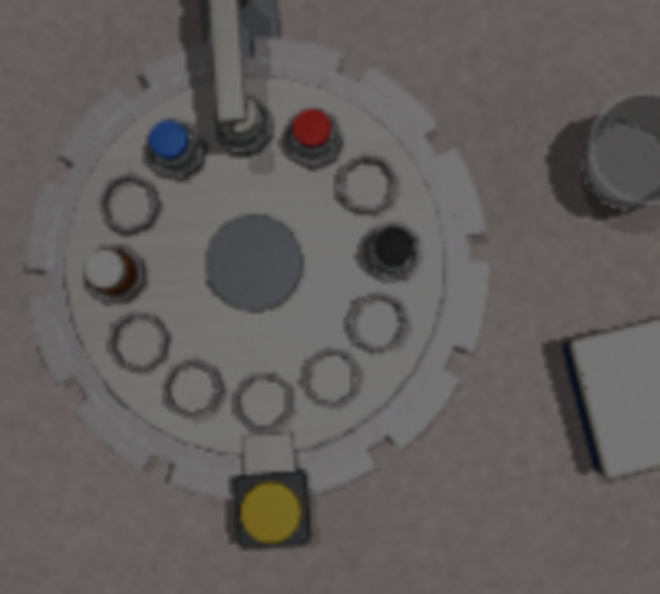

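View pics/disc.png

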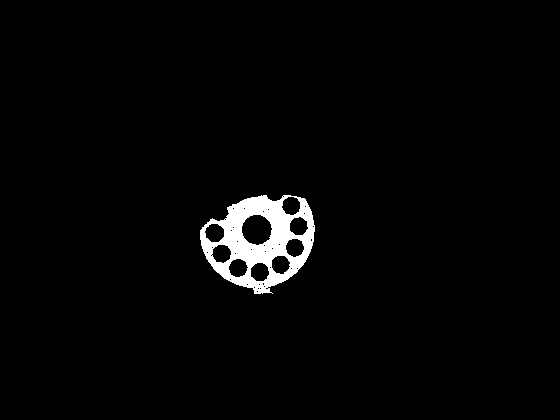

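```bash
python3 - <<'E'
from h import *
from scipy.optimize import least_squares
im=cv2.imread('pics/top0.png'); d=np.load('pics/top0.npy')
m=cv2.imread('pics/disc.png',0)
cs,_=cv2.findContours(m,cv2.RETR_CCOMP,cv2.CHAIN_APPROX_NONE)
C=[]
for c in cs:
    (u,v),r=cv2.minEnclosingCircle(c)
    if 5<r<13:
        w=ray_z('top',u,v,.062); print(np.round((u,v,r),1),w.round(4)); C.append(w[:2])
C=np.array(C)
print('hub z',deproj('top',257,230,d[230,257]))
g=cs[max(range(len(cs)),key=lambda i:cv2.contourArea(cs[i]))][:,0]
e=np.array([ray_z('top',*q,.046)[:2] for q in g]); 
f=least_squares(lambda p:np.hypot(*(e-p).T)-.118,[.58,.09],loss='soft_l1',f_scale=.002); print('disc axis',f.x)
print([round(x,4) for x in np.hypot(*(C-f.x).T)])
# circle of brighter plate
P=np.array([.4373,.0877]); v=P-f.x; print(np.hypot(*v),np.degrees(np.arctan2(*v[::-1])))
E
```

```text
[259.2 271.7  10.1] [0.5015 0.0926 0.062 ]
[237.9 267.8  10.1] [0.5094 0.1349 0.062 ]
[280.2 264.3  10.1] [0.5161 0.0507 0.062 ]
[221.1 253.2  10.1] [0.5383 0.1689 0.062 ]
[294.4 247.2   9.9] [0.55   0.0223 0.062 ]
[214.2 232.5  10.4] [0.5798 0.1832 0.062 ]
[298.2 225.8  10.1] [0.5929 0.0145 0.062 ]
[290.8 205.4   9.9] [0.6342 0.0292 0.062 ]
hub z [0.58489371 0.09743033 0.05872787]
disc axis [0.57719735 0.09625415]
[np.float64(0.0757), np.float64(0.0781), np.float64(0.0761), np.float64(0.0824), np.float64(0.0788), np.float64(0.087), np.float64(0.0833), np.float64(0.088)]
0.14015863050885413 -176.5009547102935
```

```bash
python3 - <<'E'
from h import *
from scipy.optimize import least_squares
for z in(.046,.054,.062):
    uv=[(259.2,271.7),(237.9,267.8),(280.2,264.3),(221.1,253.2),(294.4,247.2),(298.2,225.8),(290.8,205.4)]
    C=np.array([ray_z('top',*q,z)[:2] for q in uv])
    f=least_squares(lambda p:np.hypot(*(C-p[:2]).T)-p[2],[.58,.09,.085]); print(z,f.x,f.cost)
    f=least_squares(lambda p:np.hypot(*(C-p).T)-.085,[.58,.09]); a=f.x; print(a)
    print([round(x,1) for x in np.degrees(np.arctan2(*(C-a).T[::-1]))])
    for P in([.4373,.0869],[.4367,.0913]):
        v=np.array(P)-a; print(np.hypot(*v),np.degrees(np.arctan2(*v[::-1])))
E
```

```text
0.046 [0.58703329 0.09988738 0.08606509] 1.872717752424972e-08
[0.58595163 0.09914136]
[np.float64(-176.1), np.float64(154.0), np.float64(-145.4), np.float64(123.3), np.float64(-114.6), np.float64(-84.5), np.float64(-54.4)]
0.14915481672623382 -175.2923561235969
0.1494574768617454 -176.9925698470547
0.054 [0.58650714 0.09937448 0.08539894] 1.8438399360839504e-08
[0.58610005 0.09909372]
[np.float64(-175.8), np.float64(154.5), np.float64(-145.4), np.float64(123.9), np.float64(-114.9), np.float64(-85.0), np.float64(-55.0)]
0.14929883759201654 -175.31524929288327
0.14960320258389695 -177.01376998642107
0.062 [0.585981   0.09886158 0.08473279] 1.8151865050323282e-08
[0.58625497 0.09905053]
[np.float64(-175.6), np.float64(155.0), np.float64(-145.4), np.float64(124.4), np.float64(-115.2), np.float64(-85.5), np.float64(-55.5)]
0.14944972284094674 -175.33660457197325
0.1497556709740527 -177.03336130922042
```

```bash
python3 -m inch '[[[0,0,0],[-0.028,-0.027,0],0],[[0,0,0],[-0.028,-0.027,0],0],[[0,0,0],[-0.028,-0.027,0],0],[[0,0,0],[-0.028,-0.027,0],0],[[0,0,0],[-0.028,-0.027,0],0],[[0,0,0],[-0.028,-0.027,0],0],[[0,0,0],[-0.028,-0.027,0],0],[[0,0,0],[-0.028,-0.027,0],0],[[0,0,0],[-0.028,-0.027,0],0],[[0,0,0],[-0.028,-0.027,0],0]]'
cat >> h.py <<'E'
def to_tool(target):
    from scipy.spatial.transform import Rotation as Ro
    s=ctrl.state(); R=Ro.from_euler('xyz',s['tool_rot']).as_matrix()
    print('t',s['time'],'pos',s['tool_pos'].round(4),'rot',s['tool_rot'].round(3),'F',s['wrist_force'].round(1),'w',round(s['gripper_width'],4))
    print('tool shift',(R.T@(np.array(target)-s['tool_pos'])).round(4))
E
python3 -c "
from h import *
to_tool([.4365,.0875,.10])"
```

```text
time: 1.98
tool_pos: [0.3606, -0.1222, 0.2306]
tool_rot: [-3.14, -0.005, -1.148]
wrist_force: [0.5, 0.3, 0.1]
gripper_width: -0.0001
t 1.9833 pos [ 0.3606 -0.1222  0.2306] rot [-3.14  -0.005 -1.148] F [0.5 0.3 0.1] w -0.0001
tool shift [-0.1607 -0.1552  0.13  ]
```

```bash
python3 -m inch '[[[0,0,0],[-0.018,-0.017,0.005],0],[[0,0,0],[-0.018,-0.017,0.008],0],[[0,0,0],[-0.018,-0.017,0.01],0],[[0,0,0],[-0.018,-0.017,0.012],0],[[0,0,0],[-0.018,-0.017,0.015],0],[[0,0,0],[-0.018,-0.017,0.015],0],[[0,0,0],[-0.018,-0.017,0.015],0],[[0,0,0],[-0.018,-0.017,0.015],0],[[0,0,0],[-0.018,-0.017,0.015],0],[[0,0,0],[0,0,0],0]]'
python3 - <<'E'
from h import *
to_tool([.4365,.0875,.10])
for n in('side','top'):
    im,d=ctrl.capture(n); cv2.imwrite(f'pics/{n}1.png',im[:,:,::-1])
E
```

```text
time: 2.82
tool_pos: [0.439, 0.1048, 0.1182]
tool_rot: [-3.131, -0.011, -1.142]
wrist_force: [-0.1, -0.1, -0.2]
gripper_width: 0.0001
t 2.8167 pos [0.439  0.1048 0.1182] rot [-3.131 -0.011 -1.142] F [-0.1 -0.1 -0.2] w 0.0001
tool shift [0.0145 0.0097 0.0183]
```

View pics/side1.png

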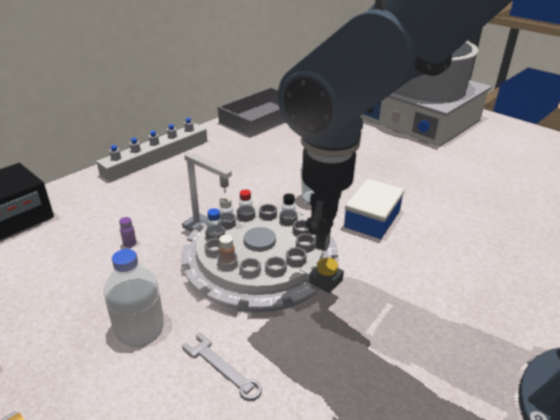

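The fingers stand above the button at about (325,262), with nothing else near them. Next I centre the tool over the button.

```bash
python3 -m inch '[[[0,0,0],[0.005,0.003,0.006],0],[[0,0,0],[0.005,0.003,0.006],0],[[0,0,0],[0.004,0.003,0.006],0],[[0,0,0],[0,0,0],0],[[0,0,0],[0,0,0],0],[[0,0,0],[0,0,0],0],[[0,0,0],[0,0,0],0],[[0,0,0],[0,0,0],0],[[0,0,0],[0,0,0],0],[[0,0,0],[0,0,0],0]]'
python3 - <<'E'
from h import *
to_tool([.4365,.0875,.08])
im,d=ctrl.capture('side'); cv2.imwrite(f'pics/side2.png',cv2.resize(im[200:310,260:400,::-1],None,fx=5,fy=5,interpolation=cv2.INTER_CUBIC))
im,d=ctrl.capture('top'); cv2.imwrite(f'pics/top2.png',cv2.resize(im[150:330,180:380,::-1],None,fx=3.3,fy=3.3,interpolation=cv2.INTER_CUBIC))
E
```

```text
time: 3.75
tool_pos: [0.437, 0.0804, 0.1029]
tool_rot: [-3.127, -0.013, -1.147]
wrist_force: [-0.4, -0.3, -0.3]
gripper_width: 0.0001
t 3.75 pos [0.437  0.0804 0.1029] rot [-3.127 -0.013 -1.147] F [-0.4 -0.3 -0.3] w 0.0001
tool shift [-0.007  -0.0022  0.0229]
```

View pics/side2.png

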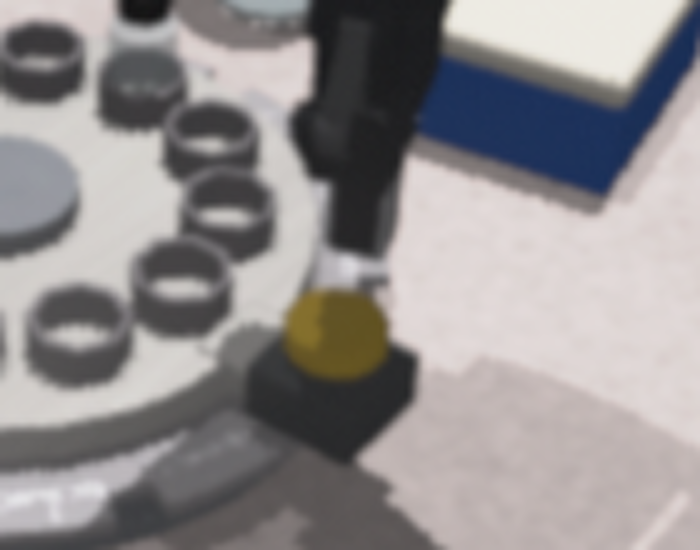

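View pics/top2.png

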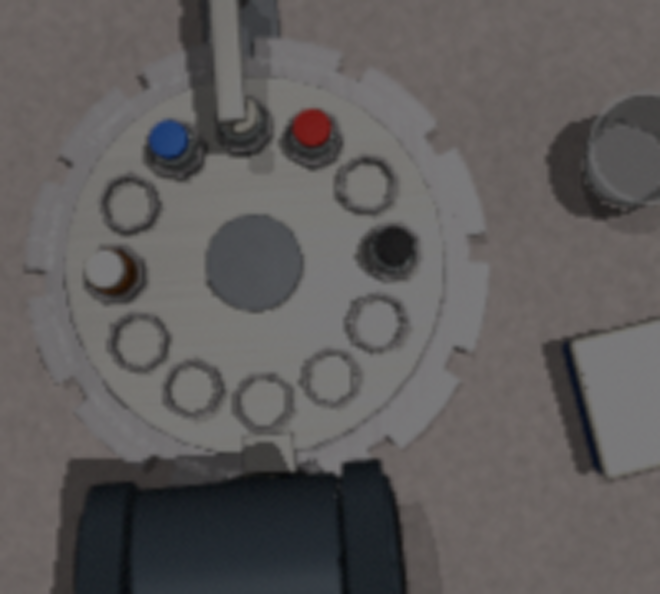

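```bash
python3 -m inch '[[[0,0,0],[-0.003,-0.001,0.006],0],[[0,0,0],[-0.002,-0.001,0.006],0],[[0,0,0],[-0.001,0,0.005],0],[[0,0,0],[0,0,0.004],0],[[0,0,0],[0,0,0.003],0],[[0,0,0],[0,0,0.002],0],[[0,0,0],[0,0,0],0],[[0,0,0],[0,0,0],0],[[0,0,0],[0,0,0],0],[[0,0,0],[0,0,0],0]]'
python3 - <<'E'
from h import *
to_tool([.4365,.0875,.066])
E
```

```text
time: 4.68
tool_pos: [0.4366, 0.0876, 0.0738]
tool_rot: [-3.127, -0.013, -1.146]
wrist_force: [-1.8, 1.0, 3.2]
gripper_width: 0.0001
t 4.6833 pos [0.4366 0.0876 0.0738] rot [-3.127 -0.013 -1.146] F [-1.8  1.   3.2] w 0.0001
tool shift [-0.      0.0003  0.0078]
```

Contact at z = 0.0738 matches the expected 74 mm. Now I press to about 9 mm.

```bash
python3 -m inch '[[[0,0,0],[0,0,0.002],0],[[0,0,0],[0,0,0.002],0],[[0,0,0],[0,0,0.002],0],[[0,0,0],[0,0,0.002],0],[[0,0,0],[0,0,0.001],0],[[0,0,0],[0,0,0],0],[[0,0,0],[0,0,0],0],[[0,0,0],[0,0,0],0],[[0,0,0],[0,0,0],0],[[0,0,0],[0,0,0],0]]'
python3 - <<'E'
from h import *
to_tool([.4365,.0875,.066])
E
```

```text
time: 5.52
tool_pos: [0.4367, 0.0876, 0.065]
tool_rot: [-3.127, -0.013, -1.147]
wrist_force: [-1.6, 0.4, 7.3]
gripper_width: -0.0003
t 5.5167 pos [0.4367 0.0876 0.065 ] rot [-3.127 -0.013 -1.147] F [-1.6  0.4  7.3] w -0.0003
tool shift [ 0.0001  0.0002 -0.001 ]
```

```bash
python3 -m inch '[[[0,0,0],[0.0047,0.0017,0],0],[[0,0,0],[0.0047,0.0015,0],0],[[0,0,0],[0.0048,0.0013,0],0],[[0,0,0],[0.0048,0.0011,0],0],[[0,0,0],[0.0049,0.0010,0],0],[[0,0,0],[0.0049,0.0008,0],0],[[0,0,0],[0,0,0],0],[[0,0,0],[0,0,0],0],[[0,0,0],[0,0,0],0],[[0,0,0],[0,0,0],0]]'
python3 - <<'E'
from h import *
to_tool([.4446,.0489,.065])
im,d=ctrl.capture('top'); cv2.imwrite(f'pics/top3.png',cv2.resize(im[150:330,180:380,::-1],None,fx=3.3,fy=3.3,interpolation=cv2.INTER_CUBIC))
im,d=ctrl.capture('side'); cv2.imwrite(f'pics/side3.png',cv2.resize(im[200:310,260:400,::-1],None,fx=5,fy=5,interpolation=cv2.INTER_CUBIC))
E
```

```text
time: 6.35
tool_pos: [0.4431, 0.0569, 0.066]
tool_rot: [-3.124, -0.014, -1.146]
wrist_force: [-2.5, 0.7, 6.3]
gripper_width: -0.0005
t 6.35 pos [0.4431 0.0569 0.066 ] rot [-3.124 -0.014 -1.146] F [-2.5  0.7  6.3] w -0.0005
tool shift [0.0079 0.002  0.0011]
```

View pics/top3.png

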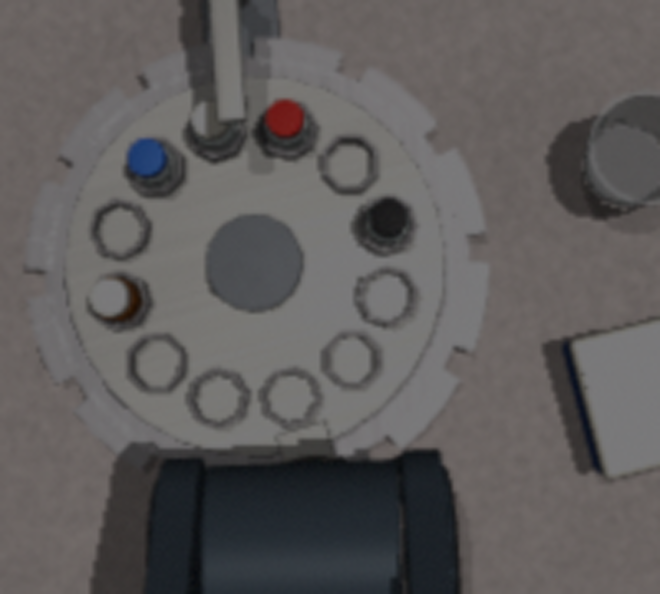

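View pics/side3.png

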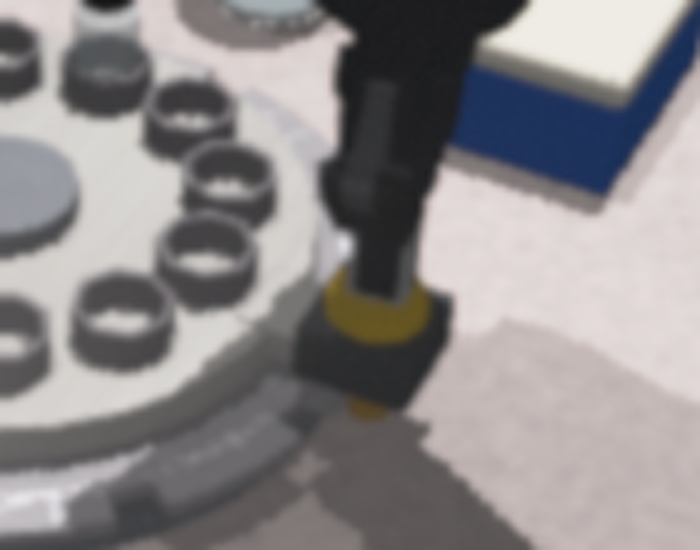

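The carousel follows the drag (red cap now at crop (285,118)) and has turned about 12°. The plunger stem shows under the plate. I'll carry on to just short of the notch.

```bash
python3 -m inch '[[[0,0,0],[0.005,0.0006,0.0006],0],[[0,0,0],[0.005,0.0004,0.0004],0],[[0,0,0],[0.005,0.0002,0.0003],0],[[0,0,0],[0.005,0,0.0002],0],[[0,0,0],[0.005,-0.0002,0.0002],0],[[0,0,0],[0.005,-0.0004,0.0002],0],[[0,0,0],[0.005,-0.0006,0.0002],0],[[0,0,0],[0.003,-0.0004,0.0002],0],[[0,0,0],[0,0,0],0],[[0,0,0],[0,0,0],0]]'
cat > ang.py <<'E'
from h import *
import sys
def centers(im,d):
    f,cx,cy,R,t,c=cal('top'); V,U=np.mgrid[:420,:560]
    W=(np.stack([(U-cx)/f*d,(V-cy)/f*d,d],-1)-t)@R
    a=np.array([.586,.099]); r=np.hypot(W[...,0]-a[0],W[...,1]-a[1])
    hsv=cv2.cvtColor(im,cv2.COLOR_BGR2HSV); out={}
    for n,lo,hi in(('red',(0,120,50),(8,255,255)),('blue',(105,120,60),(125,255,255))):
        m=cv2.inRange(hsv,lo,hi)>0; m[:160]=0; m[:,:195]=0; m[:,330:]=0; m[280:]=0
        v,u=np.nonzero(m); out[n]=(ray_z('top',u.mean(),v.mean(),.104)[:2]-a)
    m=((W[...,2]>.036)&(W[...,2]<.052)&(r<.2)&(d>0)).astype(np.uint8)
    H=[]
    for c in cv2.findContours(m,cv2.RETR_CCOMP,cv2.CHAIN_APPROX_NONE)[0]:
        (u,v),rr=cv2.minEnclosingCircle(c)
        if 9<rr<11.3: H.append(ray_z('top',u,v,.054)[:2]-a)
    return out,np.array(H)
deg=lambda p:np.degrees(np.arctan2(p[...,1],p[...,0]))
if __name__=='__main__':
    o0,H0=centers(cv2.imread('pics/top0.png'),np.load('pics/top0.npy'))
    rgb,d=ctrl.capture('top'); im=rgb[:,:,::-1].copy()
    cv2.imwrite(f'pics/{sys.argv[1]}.png',cv2.resize(im[150:330,180:380],None,fx=3.3,fy=3.3,interpolation=cv2.INTER_CUBIC))
    o,H=centers(im,d)
    for k in o: print(k,'turned',round(deg(o[k])-deg(o0[k]),2),'r',np.hypot(*o[k]).round(4))
    # phase mod 30 of pockets
    print('phase0',np.sort(((deg(H0)+15)%30-15).round(2)),'now',np.sort(((deg(H)+15)%30-15).round(2)), np.hypot(*H.T).round(3))
    to_tool([.4625,.0144,.065])
E
python3 ang.py top4
```

```text
time: 7.28
tool_pos: [0.4605, 0.0203, 0.065]
tool_rot: [-3.123, -0.016, -1.145]
wrist_force: [-2.0, 0.7, 7.5]
gripper_width: 0.0001
red turned 23.62 r 0.0844
blue turned 26.02 r 0.0843
phase0 [3.68 3.82 3.85 3.97 4.03 4.41 4.56 4.76 5.05 5.05 5.1 ] now [-0.52 -0.08  0.02  0.28  0.6   0.78  0.86  0.98  1.03  1.21] [0.085 0.085 0.085 0.085 0.085 0.085 0.086 0.085 0.086 0.088]
t 7.3333 pos [0.4605 0.0203 0.065 ] rot [-3.123 -0.016 -1.145] F [-1.8 -0.9  7.2] w 0.0001
tool shift [0.0061 0.0006 0.0001]
```

View pics/top4.png

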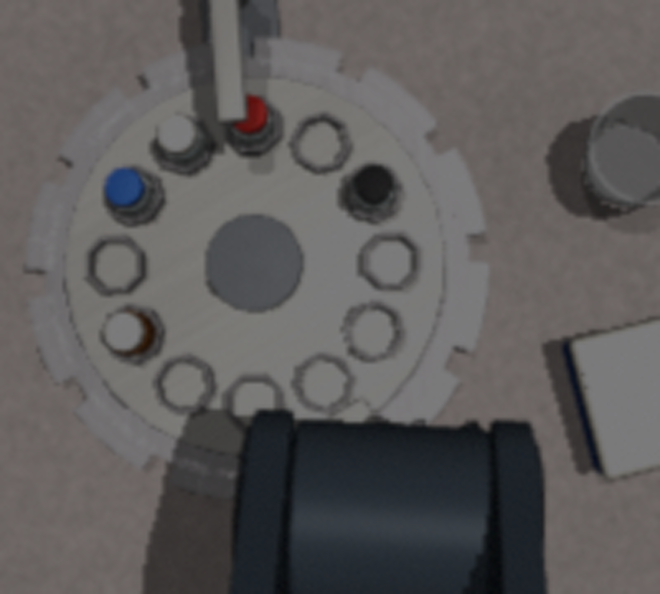

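```bash
python3 -m inch '[[[0,0,0],[0.002,-0.0002,0.0001],0],[[0,0,0],[0.0025,-0.0003,0],0],[[0,0,0],[0.0025,-0.0003,0],0],[[0,0,0],[0.0005,0,0],0],[[0,0,0],[0,0,0],0],[[0,0,0],[0,0,0],0],[[0,0,0],[0,0,0],0],[[0,0,0],[0,0,0],0],[[0,0,0],[0,0,0],0],[[0,0,0],[0,0,0],0]]'
python3 ang.py top5
```

```text
time: 8.17
tool_pos: [0.466, 0.0124, 0.066]
tool_rot: [-3.12, -0.019, -1.145]
wrist_force: [-2.6, -0.7, 6.2]
gripper_width: -0.0001
red turned 26.04 r 0.0824
blue turned 29.63 r 0.0841
phase0 [3.68 3.82 3.85 3.97 4.03 4.41 4.56 4.76 5.05 5.05 5.1 ] now [3.23 3.32 3.42 3.61 3.64 4.6  4.76 4.87 4.94] [0.085 0.085 0.084 0.086 0.085 0.086 0.086 0.087 0.086]
t 8.2167 pos [0.4659 0.0123 0.066 ] rot [-3.12  -0.019 -1.145] F [-2.7 -0.6  6.8] w 0.0
tool shift [-0.0033  0.0023  0.0009]
```

Blue and the pocket phase both give about 29.6°. Lifting straight up.

```bash
python3 -m inch '[[[0,0,0],[0,0,-0.002],0],[[0,0,0],[0,0,-0.002],0],[[0,0,0],[0,0,-0.002],0],[[0,0,0],[0,0,-0.003],0],[[0,0,0],[0,0,0],0],[[0,0,0],[0,0,0],0],[[0,0,0],[0,0,0],0],[[0,0,0],[0,0,0],0],[[0,0,0],[0,0,0],0],[[0,0,0],[0,0,0],0]]'
python3 ang.py top6; python3 -c "
from h import *
im,d=ctrl.capture('side'); cv2.imwrite('pics/side6.png',cv2.resize(im[200:310,260:400,::-1],None,fx=5,fy=5,interpolation=cv2.INTER_CUBIC))"
```

```text
time: 9.05
tool_pos: [0.4659, 0.012, 0.0745]
tool_rot: [-3.12, -0.019, -1.145]
wrist_force: [-0.0, 0.2, 0.5]
gripper_width: -0.0001
red turned 26.12 r 0.0821
blue turned 29.75 r 0.084
phase0 [3.68 3.82 3.85 3.97 4.03 4.41 4.56 4.76 5.05 5.05 5.1 ] now [3.23 3.42 3.56 4.15 4.34 4.51 4.52 4.52 4.72] [0.085 0.085 0.085 0.085 0.085 0.086 0.085 0.087 0.086]
t 9.1 pos [0.4659 0.012  0.0745] rot [-3.12  -0.019 -1.145] F [ 0.4 -0.2  0.2] w -0.0003
tool shift [-0.0038  0.0023  0.0094]
```

View pics/side6.png

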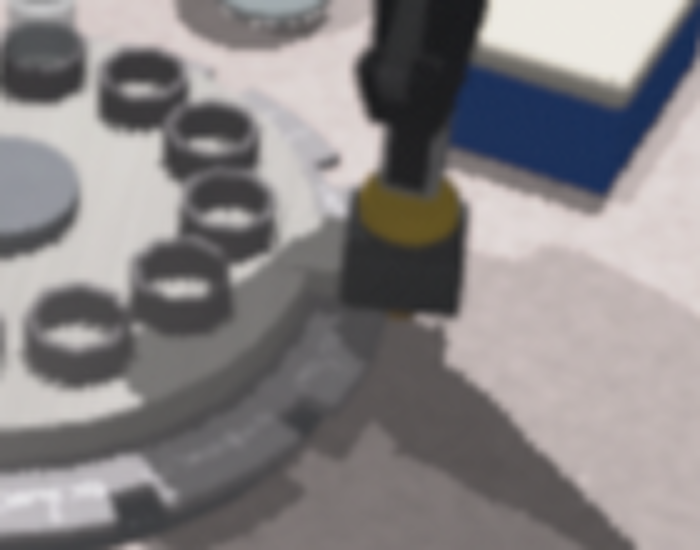

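```bash
python3 -m inch '[[[0,0,0],[0,0,-0.004],0],[[0,0,0],[0,0,-0.008],0],[[0,0,0],[0,0,-0.01],0],[[0,0,0],[0.005,0.01,-0.015],0],[[0,0,0],[0.015,0.015,-0.015],0],[[0,0,0],[0.02,0.015,-0.01],0],[[0,0,0],[0.02,0.015,-0.01],0],[[0,0,0],[0.02,0.01,0],0],[[0,0,0],[0.01,0,0],0],[[0,0,0],[0,0,0],0]]'
python3 ang.py top7; python3 - <<'E'
from h import *
im,d=ctrl.capture('side'); cv2.imwrite('pics/side7.png',cv2.resize(im[160:300,180:380,::-1],None,fx=4,fy=4,interpolation=cv2.INTER_CUBIC))
for n in('side','top'):
    im,d=ctrl.capture(n); hs=cv2.cvtColor(im,cv2.COLOR_RGB2HSV); m=cv2.inRange(hs,(18,120,60),(35,255,255))
    k,l,s,c=cv2.connectedComponentsWithStats(m)
    for i in range(1,k):
        if s[i,4]>60:
            u,v=c[i]; dd=np.median(d[(l==i)&(d>0)]); print(n,c[i].round(1),s[i],deproj(n,u,v,dd).round(4))
d0=np.load('pics/top0.npy'); print('start z',deproj('top',261.5,304.9,np.median(d0[302:308,259:265])))
E
```

```text
time: 9.98
tool_pos: [0.4419, -0.0999, 0.1581]
tool_rot: [-3.115, -0.024, -1.142]
wrist_force: [-0.2, 0.5, -0.1]
gripper_width: -0.0
red turned 25.99 r 0.0823
blue turned 29.75 r 0.084
phase0 [3.68 3.82 3.85 3.97 4.03 4.41 4.56 4.76 5.05 5.05 5.1 ] now [3.33 3.42 3.56 3.89 3.94 4.07 4.15 4.52 4.53 4.72 5.2 ] [0.085 0.085 0.084 0.085 0.085 0.085 0.085 0.087 0.084 0.086 0.086]
t 10.0333 pos [ 0.4415 -0.0991  0.1578] rot [-3.115 -0.024 -1.142] F [ 0.6 -0.3  0.9] w 0.0003
tool shift [-0.0967 -0.0639  0.0922]
side [341.4 240.9] [332 234  20  15 236] [0.4608 0.0208 0.0732]
top [  7.5 273.5] [  0 267  16  14 202] [0.4993 0.5734 0.1042]
top [298.6 291.7] [291 284  17  17 225] [0.4629 0.0145 0.075 ]
start z [0.43743193 0.08700872 0.07457373]
```

View pics/side7.png

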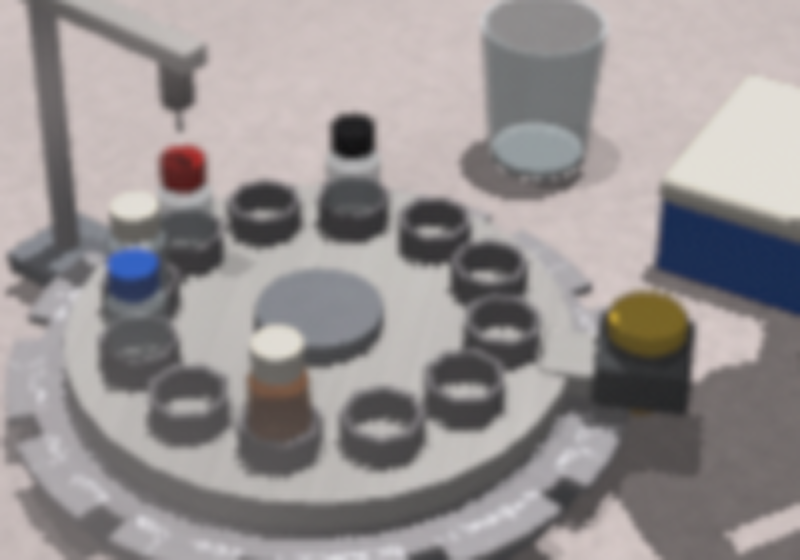

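View pics/top7.png

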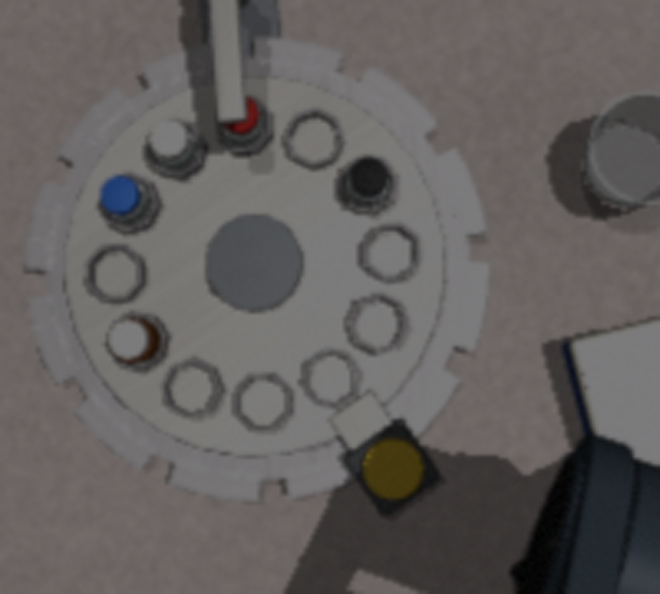

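The button top reads 75.0 mm, against 74.6 mm at the start, so the plunger is up. The plunger sits at (0.463, 0.0145), where one notch should put it, and red stands under the needle. The gripper is clear.

```bash
python3 -c "
from station import ctrl
print(ctrl.sign_off())"
```

```text
the job is handed in; nothing more can be done
None
```

I turned the carousel one notch anticlockwise. The red-capped vial now appears under the needle and the plunger is back up. I handed the job in at about 10 s; no verdict is reported.

- **Method:** I pressed the yellow plunger with the closed fingertips to about 9 mm down at 7 N. I then dragged it round towards −y and lifted off straight up, and the plunger came up without any nudging.
- **Plunger height:** the top camera put the button top at 75.0 mm, against 74.6 mm at the start. The side camera read 73.2 mm.
- **Turn angle:** the blue cap turned 29.75°, and the empty pockets also showed a turn of one notch to within about half a degree. The plunger reached the position worked out for one notch.
- **Scene:** all the vials look upright in the last pictures. The beaker and tip box look unmoved. The bottle and spanner were not in the last crops, but the arm never went near them. The wrist force was near zero at the end and the gripper was clear of everything.
- **Checks that disagreed:** the red cap alone gave 26° of turn, because the needle bracket partly hides it from the top camera, so I did not use that figure. I did not measure the red vial's distance from the needle directly. The side camera also placed the button about 6 mm further towards +y than the top camera did, similar to the 4 mm difference at the start.

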